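# Turn the bench carousel until the paint tin is at the index pin

## Robot

A 6-joint arm with a two-finger parallel gripper is mounted at the origin on the work surface; the furniture and walls round the work are solid. World frame = base frame: x ahead of the robot, y to its left, z up, the work surface at z = 0. Lengths are in m, angles in rad, forces in N, time in s.
With the tool pointing down it reaches from about 0.35 to 0.975 m from the base axis. Payload 4.9 kg.
Tool frame: the origin (TCP) lies midway between the tips of the shut fingers; the grasp point (between the pads) lies 19 mm behind it; z points along the fingers, y is the line along which they close (so a half turn about z gives the same grasp; the last joint's range is limited). The gripper opens to 85 mm and grips with 20 to 120 N. Pads are 22 mm wide; open, the fingers measure 114 mm over their backs; the gripper's body (76 mm by 85 mm) begins 54 mm behind the grasp point. The pads swing forward as they close: fully open they stand 13 mm farther back than shut.
Start: joints at [-1.46, 0.053, 1.613, -0, 1.476, -0.119], TCP at [0.142, -0.609, 0.209] pointing down, gripper open.
Joint ranges: [-3.01, 3.01], [-1.01, 2.22], [0.06, 2.58], [-1.02, 4.17], [0.09, 2.62], [-3.14, 3.14]. Speed limits (rad/s): [2.57, 2.57, 3.14, 3.14, 3.14, 3.14].

## Interface

Orientations are given as a rotation vector (axis times angle).
In Python, from station import ctrl, optics, job gives the robot as it stands.
- The arm moves only by the shell command python3 -m jog 'ROWS' [OPENING] [FORCE]. ROWS is JSON, a list of rows, each a list of 2 entries, a list of its own where there are three numbers: the shift along the tool's x, y, z in m, then the turn, a rotation vector about the tool's x, y, z in rad. A call has 1 to 5 rows; each row is the pose to reach, as a shift and turn from the pose commanded when the call began, along the tool's axes at that moment; what a row does not reach only later rows make up. A row lasts 1/10 s, in which the tool goes at most 50 mm and 8.59 degrees, less where a joint would pass 70% of its speed; a pose out of reach is approached as far as the arm can. A call with a gripper value outside its range is refused whole. OPENING is the opening, from 0 (shut) to 1 (fully open), set as the call begins (- or left out, the last holds). The fingers move at their own pace and stop on an object; FORCE is the grip in N (left out, the last holds). Time passes only in rows, so rows that repeat a pose let the fingers close. It gives the time, the measured TCP pose, the force, the opening and the grip force at its end, in the units of the state.
- ctrl.get_obs(): the state, without advancing time (a new reading comes with each control period).
- optics.get_image(name): name is "scene" or "top"; returns a dict with "image" (384x512x3 uint8, blue, green, red), "fx", "fy", "cx", "cy" (pixels), "D" ([k1, k2, p1, p2, k3] as OpenCV has them; the pictures are not rectified), "rvec" (rotation vector, rad) and "tvec" (3), from world to camera coordinates, as OpenCV has them. Camera axes: x right, y down, z forward; pixel columns grow to the right and rows downward; lengths in m; the calibration is good to about 2 mm. A picture is of the moment at which its call begins. There is no depth.
- job.finish_job(): hands the job in; it is judged then, once.
The state is a dict: "t": time; "q": joint angles; "dq": joint speeds; "effort": joint torques, N m; "tool_pos": TCP position; "tool_rot": TCP orientation; "contact_force": force on the tool from outside, world axes, zero at the start; "wrist_torque": the same for the moment, N m; "opening": finger opening in m; "grip_force": force on a finger pad.
Only numpy, scipy, OpenCV 4.12 (cv2) and the standard library are available. Lean on these libraries where they do the work, as an engineer would, in place of code of your own. Each camera call takes 0.05 s, during which the arm holds its last target. There are 200 camera calls.

## Task

Three things stand on the round turning tray. Push the tray round by the upright posts on its rim until the round paint tin stands right behind the small metal pin fixed in front of the tray, in line with the tray's middle and the pin. Do not touch, lift or tip the things standing on the tray, leave the rest of the bench alone, and draw the hand clear at the end.

Things in the scene. Friction and masses are not known exactly. Their poses are not given: they have to be found in the camera images.
- carousel_base: Fixed foot under the tray, a dark disc 184 mm across. Origin on the vertical turning axis, at bench level. Its own -x axis points at the index pin: a pointed aluminium pin 52 mm high, at most 24 mm thick, 172 mm from the axis on a flat tongue 36 mm wide, 8 mm high, that ends 200 mm from the axis. The pin points within 0.45 rad of world -x. The foot never moves.
- post_0 (a point): Centre of the top end of one of four like wooden posts on the tray's rim, 130 mm from the axis, 90 degrees apart, 14 mm thick (22 mm in the part below 52 mm over the bench), rising from the tray to 125 mm over the bench. post_0 to post_3 follow counter-clockwise seen from above.
- post_1 (a point): Top end of the next post counter-clockwise from post_0; same size.
- post_2 (a point): Top end of the next post counter-clockwise from post_1; same size.
- post_3 (a point): Top end of the next post counter-clockwise from post_2; same size.
- carousel (a joint): The tray: a plywood disc 284 mm across, its top 40 mm over the bench, with a 6 mm lip. Value: its turn since the start, rad, positive counter-clockwise seen from above. It turns either way, without stops within a full turn, needs about 1.2 N at a post, stays where it is left and does not coast.
- paint_tin: The one to bring to the pin: round lidded tin, 78 mm across, 77 mm high, the only round thing on the tray. It stands loose, centre about 62 mm from the axis, between two posts, its top 117 mm over the bench. Origin at the centre of its underside. It turns with the tray and does not slide if turned calmly.
- carton: Rectangular cardboard screw carton, 61 x 90 x 55 mm high, standing loose on the tray, about 62 mm from the axis, opposite the paint tin. Origin at the centre of its underside.
- tape_rule: Tape measure standing loose on the tray on its edge, 38 x 87 x 73 mm high, about 76 mm from the axis. Origin at the middle of its underside.
- battery: Bystander: tool battery, 74 x 107 x 54 mm high, loose on the bench left of the tray. Origin at the centre of its underside.
- sanding: Bystander: flat cork sanding block, 68 x 110 x 30 mm high, loose on the bench further left than the battery. Origin at the centre of its underside.
- clamp: Bystander: spring clamp lying on its side, 74 x 138 x 24 mm high, loose on the bench right of the tray. Origin at the centre of its underside.
Things that resemble listed ones, but are neither listed nor needed, are in the scene too. What is shaped like the paint_tin but red is not meant.

How it is judged:
At the end, for the whole second after the job is handed in: The paint tin stands upright on the resting tray with its centre within 12 mm of the line from the turning axis to the index pin, on the pin's side, 45 to 85 mm from the axis; the carton and the tape measure still stand upright on the tray (y of paint_tin in the frame of carousel_base between -0.012 and 0.012 m and x of paint_tin in the frame of carousel_base between -0.085 and -0.045 m and velocity of joint carousel between -0.03 and 0.03 rad/s and linear speed of paint_tin below 0.01 m/s and angle between each of paint_tin, carton, tape_rule's own z axis and vertical below 0.1 rad and height (world z) of paint_tin between 0.033 and 0.047 m and height (world z) of carton between 0.033 and 0.047 m and height (world z) of tape_rule between 0.033 and 0.047 m); the robot touches nothing.
It fails at once if the robot touches a thing standing on the tray (contact force between any of the fingers, the arm and paint_tin above 0.3 N or contact force between any of the fingers, the arm and carton above 0.3 N or contact force between any of the fingers, the arm and tape_rule above 0.3 N).
It fails at once if a thing on the tray is lifted (height (world z) of any of paint_tin, carton, tape_rule above 0.052 m).
It fails at once if a thing on the tray is tipped (angle between any of paint_tin, carton, tape_rule's own z axis and vertical above 0.25 rad).
It fails at once if a bystander on the bench is shifted by more than 20 mm (distance of any of battery, sanding, clamp from where it was at the start of the episode above 0.02 m).
It also fails if it takes over 48 s, if anything falls off the work surface, if the arm or the gripper's body presses on something with over 40 N, if the wrist force passes 120 N, or if a joint passes its speed limit or range.

## Working session

There is one attempt and no reset: what is moved stays moved. The work goes in short steps, Python scripts to look and compute and a shell command to move; the robot and the scene stay as the last step left them, time stands still between calls to the robot, and variables do not carry over. Pictures are saved under pics/ and viewed, at most 10 in all, crops included, and the job is handed in when it is done.

```bash
ls; mkdir -p pics
python3 - <<'E'
from station import ctrl, optics
import cv2,pickle
o=ctrl.get_obs(); print({k:o[k] for k in('t','tool_pos','tool_rot','opening')})
for n in('scene','top'):
    d=optics.get_image(n); pickle.dump(d,open(n+'.pkl','wb')); cv2.imwrite(f'pics/{n}0.png',d['image'])
    print(n,d['fx'],d['rvec'],d['tvec'])
E
```

```text
pics
{'t': 0.0, 'tool_pos': array([ 0.14227475, -0.60788957,  0.20767578]), 'tool_rot': array([-3.11884986e+00, -3.59864384e-01, -3.76755198e-05]), 'opening': 0.08554032147174814}
scene 391.4707666613717 [ 1.76704654 -1.10080426  0.71176469] [-0.30419147  0.21577637  0.8649173 ]
top 382.8519880580577 [ 2.15532511 -2.14039978  0.15652174] [-0.13040456  0.43457475  1.4349797 ]
```

View pics/scene0.png

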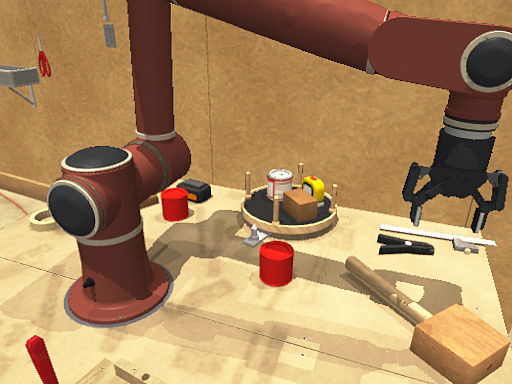

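View pics/top0.png

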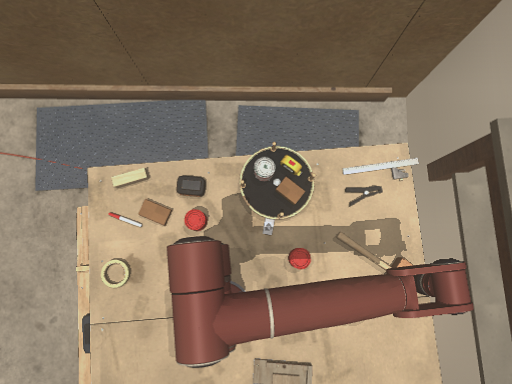

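The scene image shows the white tin at (279,183), the carton at (300,205), the yellow tape at (314,187) and the pin at (256,235). The top image shows the tin at (264,168), the carton at (291,190), the tape at (291,165), the pin at (268,226) and the tray centre near (277,182). 

What could be taken for the tin: the red tins at top (196,219) and (300,258), which are red and off the tray, and the tape roll at (116,272). I choose the white round tin on the tray at top (264,168), and will check it in a close crop.

```bash
cat > h.py <<'E'
import cv2,pickle,numpy as np
from station import optics,ctrl
def K(d): return np.array([[d['fx'],0,d['cx']],[0,d['fy'],d['cy']],[0,0,1.]])
def ray(d,uv):
    R=cv2.Rodrigues(np.array(d['rvec'],float))[0]; t=np.array(d['tvec'],float)
    n=cv2.undistortPoints(np.array([[uv]],float),K(d),np.array(d['D'],float))[0,0]
    return -R.T@t, R.T@np.array([n[0],n[1],1.])
def onz(d,uv,z):
    c,v=ray(d,uv); return (c+v*(z-c[2])/v[2]).round(4)
def px(d,P): return cv2.projectPoints(np.array([P],float),np.array(d['rvec'],float),np.array(d['tvec'],float),K(d),np.array(d['D'],float))[0][0,0].round(1)
E
python3 - <<'E'
from h import *
d=pickle.load(open('top.pkl','rb')); im=d['image']
c=im[135:245,230:330]; cv2.imwrite('pics/crop.png',cv2.resize(c,None,fx=5.4,fy=5.4,interpolation=cv2.INTER_CUBIC))
print('cam',ray(d,(256,192))[0])
for n,uv,z in [('axis',(277,182),.046),('tin',(264,168),.117),('pin',(268,226),.03),('p_near',(281,214),.125),('p_far',(274,148),.125),('pl',(243,182),.125),('pr',(312,181),.125),('red1',(196,219),.077),('red2',(300,258),.077),('batt',(191,186),.054),('clamp',(363,193),.024)]: print(n,onz(d,uv,z))
E
```

```text
cam [ 0.22576512 -0.12518741  1.48269536]
axis [ 0.4815 -0.2066  0.046 ]
tin [ 0.5203 -0.1553  0.117 ]
pin [ 0.3149 -0.1732  0.03  ]
p_near [ 0.352  -0.2162  0.125 ]
p_far [ 0.5932 -0.1913  0.125 ]
pl [ 0.4666 -0.0797  0.125 ]
pr [ 0.472  -0.3281  0.125 ]
red1 [0.3359 0.0929 0.077 ]
red2 [ 0.1971 -0.2878  0.077 ]
batt [0.4624 0.119  0.054 ]
clamp [ 0.4448 -0.5389  0.024 ]
```

View pics/crop.png

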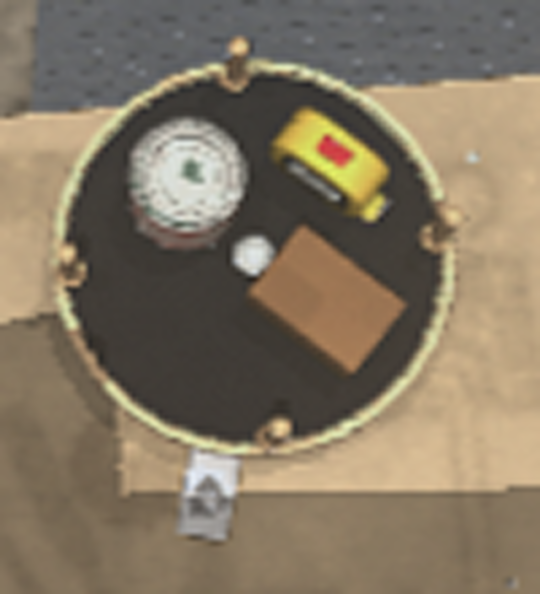

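The crop shows a white, round lidded tin centred at crop (188,175), which is (264.8,167.4) in the full image. It stands on the tray, so the choice is right. The pin is at crop (207,490), and the post tops are near (240,45), (65,245), (284,424) and (452,212). The quadrant between the left and near posts is empty, so a shut finger there can push the near post CCW.

Run:
```python
from h import *
d=pickle.load(open('top.pkl','rb')); im=d['image']
f=lambda u,v:(230+u/5.4-.4,135+v/5.4-.4)
P=[onz(d,f(*a),.125)[:2] for a in [(240,45),(67,246),(284,424),(452,212)]]
print('posts',P,'mean',np.mean(P,0))
hsv=cv2.cvtColor(im,cv2.COLOR_BGR2HSV)
m=np.zeros(im.shape[:2],np.uint8); m[135:245,230:330]=255
rim=cv2.inRange(hsv,(20,60,150),(40,200,255))&m
rp=np.array([onz(d,(u,v),.046)[:2] for u in (0,) for v in (0,)])
e=[onz(d,f(*a),.046)[:2] for a in [(57,258),(455,258),(256,62),(256,453)]]; print('rim',e)
ax=np.array([(e[2][0]+e[3][0])/2,(e[0][1]+e[1][1])/2]); print('axis rim',ax)
A=(ax+np.mean(P,0))/2; print('A',A)
for p in P: print('post r,ang',np.hypot(*(p-A)),np.degrees(np.arctan2(*(p-A)[::-1]))%360)
t=onz(d,f(188,175),.117)[:2]; pin=onz(d,f(207,490),.045)[:2]
tg=onz(d,f(208,498),.008)[:2]
for n,p in(('tin',t),('pin',pin),('tongue',tg)): print(n,p,np.hypot(*(p-A)),np.degrees(np.arctan2(*(p-A)[::-1]))%360)
```

```text
posts [array([ 0.6122, -0.1914]), array([ 0.4733, -0.076 ]), array([ 0.3552, -0.2204]), array([ 0.4982, -0.3332])] mean [ 0.484725 -0.20525 ]
rim [array([ 0.479 , -0.0662]), array([ 0.481, -0.347]), array([ 0.6223, -0.2067]), array([ 0.3423, -0.2064])]
axis rim [ 0.4823 -0.2066]
A [ 0.4835125 -0.205925 ]
post r,ang 0.12950462648589048 6.439738764716646
post r,ang 0.1303257487269879 94.49438157639246
post r,ang 0.12912638491512873 186.43635531707022
post r,ang 0.12811966391327292 276.58279899679087
tin [ 0.524  -0.1568] 0.06365927490358339 50.50557326269478
pin [ 0.3164 -0.1724] 0.17044211123208367 168.6562802679687
tongue [ 0.3131 -0.1744] 0.1733039116155489 169.51920853957992
```

```bash
cat >> h.py <<'E'
from scipy.spatial.transform import Rotation as Ro
A=np.array([.4835,-.2059])
def rel(goal,yangle=None):
    o=ctrl.get_obs(); R=Ro.from_rotvec(o['tool_rot']); y=R.as_matrix()[:,1]
    a=np.degrees(np.arctan2(y[1],y[0]))
    print('t',o['t'],'pos',o['tool_pos'].round(4),'q',o['q'].round(2),'yang',a.round(1),'F',o['contact_force'].round(1),'shift',R.inv().apply(goal-o['tool_pos']).round(4), 'turn',None if yangle is None else (R.inv()*Ro.from_euler('z',yangle-a,degrees=True)*R).as_rotvec().round(3))
E
python3 - <<'E'
from h import *
rel(np.array([.3534,-.1782,.21]),-12)
E
```

```text
t 0.1 pos [ 0.1423 -0.608   0.2078] q [-1.46  0.05  1.61  0.    1.48 -0.12] yang -76.8 F [ 0.4  0.2 -0.7] shift [ 0.3034 -0.3704 -0.0015] turn [ 0.    -0.002 -1.132]
```

```bash
python3 -m jog '[[[0.03,-0.037,0],[0,0,0]],[[0.06,-0.074,0],[0,0,0]],[[0.09,-0.111,0],[0,0,0]],[[0.12,-0.148,0],[0,0,0]],[[0.15,-0.185,0],[0,0,0]]]' 0 20
python3 -m jog '[[[0.03,-0.037,0],[0,0,0]],[[0.06,-0.074,0],[0,0,0]],[[0.09,-0.111,0],[0,0,0]],[[0.12,-0.148,0],[0,0,0]],[[0.152,-0.185,0],[0,0,0]]]'
python3 -m jog '[[[0,0,0],[0,0,-0.14]],[[0,0,0],[0,0,-0.28]],[[0,0,0],[0,0,-0.42]],[[0,0,0],[0,0,-0.56]],[[0,0,0],[0,0,-0.7]]]'
python3 -m jog '[[[0,0,0],[0,0,-0.14]],[[0,0,0],[0,0,-0.28]],[[0,0,0],[0,0,-0.43]],[[0,0,0],[0,0,-0.43]],[[0,0,0],[0,0,-0.43]]]'
python3 - <<'E'
from h import *
rel(np.array([.3534,-.1782,.09]),-12)
d=optics.get_image('scene'); cv2.imwrite('pics/s1.png',d['image'])
E
```

```text
t: 0.6
tool_pos: [0.2466, -0.3922, 0.2082]
tool_rot: [-3.12, -0.359, -0.0]
contact_force: [0.2, 0.2, 0.3]
opening: 0.0123
grip_force: 0.0
t: 1.1
tool_pos: [0.3523, -0.1776, 0.2086]
tool_rot: [3.121, 0.359, 0.001]
contact_force: [0.6, 0.1, -0.7]
opening: -0.0001
grip_force: 0.0
t: 1.6
tool_pos: [0.3519, -0.1791, 0.2084]
tool_rot: [-2.803, -1.417, 0.001]
contact_force: [0.6, -0.9, -0.3]
opening: 0.0001
grip_force: 0.0
t: 2.1
tool_pos: [0.352, -0.1794, 0.2086]
tool_rot: [-2.446, -1.971, 0.0]
contact_force: [-0.0, -0.0, 0.6]
opening: 0.0001
grip_force: 0.0
t 2.1 pos [ 0.352  -0.1794  0.2086] q [-0.66 -0.55  2.11 -0.    1.58 -0.45] yang -12.3 F [-0.  -0.   0.6] shift [0.0014 0.0012 0.1186] turn [ 0.    -0.    -0.005]
```

```bash
python3 -m jog '[[[0,0,0.025],[0,0,0]],[[0,0,0.05],[0,0,0]],[[0,0,0.075],[0,0,0]],[[0,0,0.1],[0,0,0]],[[0,0,0.118],[0,0,0]]]'
python3 - <<'E'
from h import *
rel(np.append(A,.09),-12)
d=optics.get_image('scene'); cv2.imwrite('pics/s2.png',cv2.resize(d['image'][140:270,200:370],None,fx=4,fy=4))
E
```

```text
t: 2.65
tool_pos: [0.3514, -0.1789, 0.089]
tool_rot: [-2.444, -1.971, 0.001]
contact_force: [0.5, 0.1, 0.1]
opening: 0.0001
grip_force: 0.0
t 2.65 pos [ 0.3514 -0.1789  0.089 ] q [-0.66 -0.45  2.25  0.    1.34 -0.45] yang -12.2 F [0.5 0.1 0.1] shift [ 0.0016  0.1348 -0.0012] turn [ 0.    -0.    -0.004]
```

View pics/s2.png

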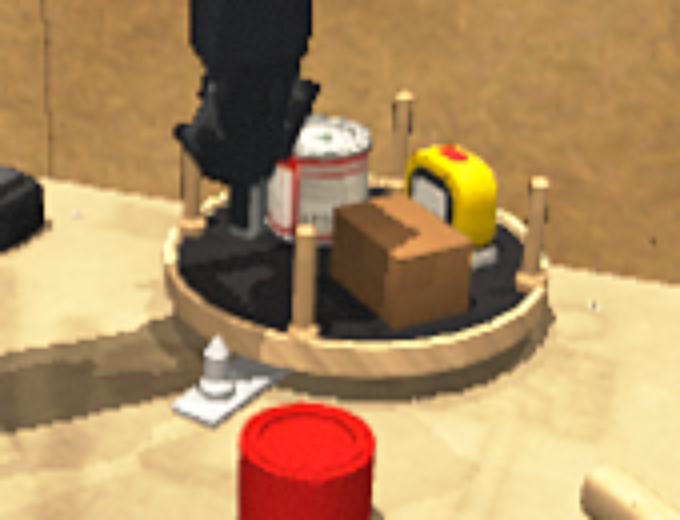

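The finger stands at crop (245,215), in the free quadrant to the left of the near post at (303,270). I'll raise it 10 mm for knuckle clearance over the post tops, then swing about the tray axis.

```bash
python3 -m jog '[[[-0.0057,0.0001,-0.01],[0,0,-0.042]],[[-0.0113,0.0005,-0.01],[0,0,-0.084]],[[-0.017,0.0011,-0.01],[0,0,-0.126]],[[-0.0226,0.0019,-0.01],[0,0,-0.168]],[[-0.0281,0.003,-0.01],[0,0,-0.21]]]'
python3 -m jog '[[[-0.0057,0.0001,0],[0,0,-0.042]],[[-0.0113,0.0005,0],[0,0,-0.084]],[[-0.017,0.0011,0],[0,0,-0.126]],[[-0.0226,0.0019,0],[0,0,-0.168]],[[-0.0281,0.003,0],[0,0,-0.21]]]'
python3 -m jog '[[[-0.0057,0.0001,0],[0,0,-0.042]],[[-0.0113,0.0005,0],[0,0,-0.084]],[[-0.017,0.0011,0],[0,0,-0.126]],[[-0.0226,0.0019,0],[0,0,-0.168]],[[-0.0281,0.003,0],[0,0,-0.21]]]'
python3 - <<'E'
from h import *
rel(np.append(A,.1),0)
d=optics.get_image('scene'); cv2.imwrite('pics/s3.png',cv2.resize(d['image'][140:270,200:370],None,fx=4,fy=4))
E
```

```text
t: 3.2
tool_pos: [0.3494, -0.2079, 0.1017]
tool_rot: [2.222, 2.22, 0.0]
contact_force: [0.7, 3.0, 1.8]
opening: 0.0006
grip_force: 1.7
t: 3.7
tool_pos: [0.3526, -0.2358, 0.1017]
tool_rot: [1.977, 2.441, 0.001]
contact_force: [0.3, 2.3, 0.8]
opening: 0.0001
grip_force: 0.7
t: 4.2
tool_pos: [0.3614, -0.2626, 0.1018]
tool_rot: [1.711, 2.635, 0.002]
contact_force: [0.6, 1.3, 1.6]
opening: -0.0001
grip_force: 0.9
t 4.2 pos [ 0.3614 -0.2626  0.1018] q [-0.8  -0.3   2.12  0.    1.32 -1.22] yang 24.0 F [0.6 1.3 1.6] shift [0.0021 0.1346 0.0019] turn [-0.    -0.     0.419]
```

View pics/s3.png

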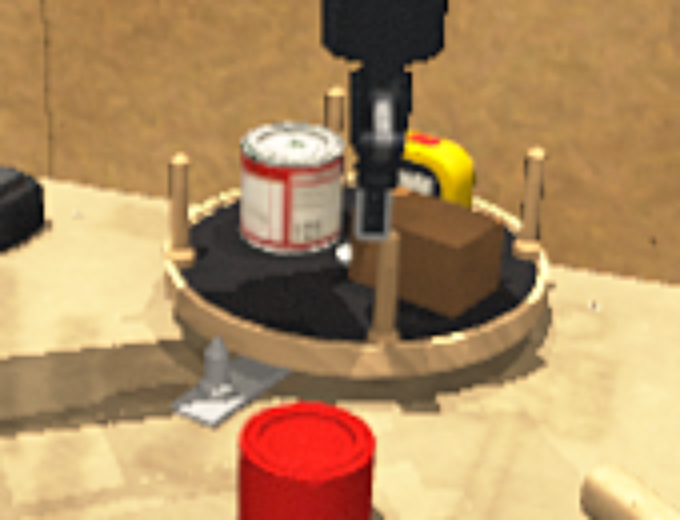

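The push works: the post at crop (388,270) moves with the finger at (375,215), and the tin has come round to (290,190). I'll continue.

```bash
python3 -m jog '[[[-0.0057,0.0001,0],[0,0,-0.042]],[[-0.0113,0.0005,0],[0,0,-0.084]],[[-0.017,0.0011,0],[0,0,-0.126]],[[-0.0226,0.0019,0],[0,0,-0.168]],[[-0.0281,0.003,0],[0,0,-0.21]]]' | grep -E 'pos|contact'
python3 -m jog '[[[-0.0057,0.0001,0],[0,0,-0.042]],[[-0.0113,0.0005,0],[0,0,-0.084]],[[-0.017,0.0011,0],[0,0,-0.126]],[[-0.0226,0.0019,0],[0,0,-0.168]],[[-0.0281,0.003,0],[0,0,-0.21]]]' | grep -E 'pos|contact'
python3 -m jog '[[[-0.0057,0.0001,0],[0,0,-0.042]],[[-0.0113,0.0005,0],[0,0,-0.084]],[[-0.017,0.0011,0],[0,0,-0.126]],[[-0.0226,0.0019,0],[0,0,-0.168]],[[-0.0281,0.003,0],[0,0,-0.21]]]' | grep -E 'pos|contact'
python3 -m jog '[[[-0.0057,0.0001,0],[0,0,-0.042]],[[-0.0113,0.0005,0],[0,0,-0.084]],[[-0.017,0.0011,0],[0,0,-0.126]],[[-0.0226,0.0019,0],[0,0,-0.168]],[[-0.0281,0.003,0],[0,0,-0.21]]]' | grep -E 'pos|contact'
python3 -m jog '[[[-0.0057,0.0001,0],[0,0,-0.042]],[[-0.0113,0.0005,0],[0,0,-0.084]],[[-0.017,0.0011,0],[0,0,-0.126]],[[-0.0226,0.0019,0],[0,0,-0.168]],[[-0.0281,0.003,0],[0,0,-0.21]]]' | grep -E 'pos|contact'
python3 - <<'E'
from h import *
rel(np.append(A,.1),0)
E
```

```text
tool_pos: [0.3754, -0.2869, 0.1016]
contact_force: [-0.3, 1.9, 0.5]
tool_pos: [0.3944, -0.3078, 0.1016]
contact_force: [0.2, 1.9, 1.5]
tool_pos: [0.4173, -0.3243, 0.1016]
contact_force: [-0.8, 1.2, 1.8]
tool_pos: [0.443, -0.3356, 0.1015]
contact_force: [-0.8, 1.6, 1.1]
tool_pos: [0.4706, -0.3414, 0.1015]
contact_force: [-1.2, 2.1, 2.2]
t 6.75 pos [ 0.4706 -0.3414  0.1015] q [-0.76  0.04  1.81  0.    1.29 -2.22] yang 84.1 F [-1.2  2.1  2.2] shift [0.001  0.1361 0.0017] turn [-1.000e-03 -1.000e-03  1.469e+00]
```

```bash
python3 -m jog '[[[-0.0057,0.0001,0],[0,0,-0.042]],[[-0.0113,0.0005,0],[0,0,-0.084]],[[-0.017,0.0011,0],[0,0,-0.126]],[[-0.0226,0.0019,0],[0,0,-0.168]],[[-0.0281,0.003,0],[0,0,-0.21]]]' | grep -E 'pos|contact'
python3 -m jog '[[[-0.0057,0.0001,0],[0,0,-0.042]],[[-0.0113,0.0005,0],[0,0,-0.084]],[[-0.017,0.0011,0],[0,0,-0.126]],[[-0.0226,0.0019,0],[0,0,-0.168]],[[-0.0281,0.003,0],[0,0,-0.21]]]' | grep -E 'pos|contact'
python3 - <<'E'
from h import *
rel(np.append(A,.1),0)
d=optics.get_image('top'); pickle.dump(d,open('top2.pkl','wb')); s=optics.get_image('scene')['image']
a=cv2.resize(d['image'][135:245,230:330],(500,550),interpolation=cv2.INTER_CUBIC)
cv2.imwrite('pics/t4.png',np.hstack([a,cv2.resize(s[145:255,230:290],(300,550))]))
E
```

```text
tool_pos: [0.4988, -0.3413, 0.1015]
contact_force: [-1.6, 1.2, 2.1]
tool_pos: [0.5263, -0.3353, 0.1015]
contact_force: [-1.8, 0.5, 2.0]
t 7.75 pos [ 0.5263 -0.3353  0.1015] q [-0.69  0.14  1.71 -0.    1.3  -2.57] yang 108.2 F [-1.8  0.5  2. ] shift [0.0002 0.1363 0.0016] turn [-2.000e-03 -1.000e-03  1.889e+00]
```

View pics/t4.png

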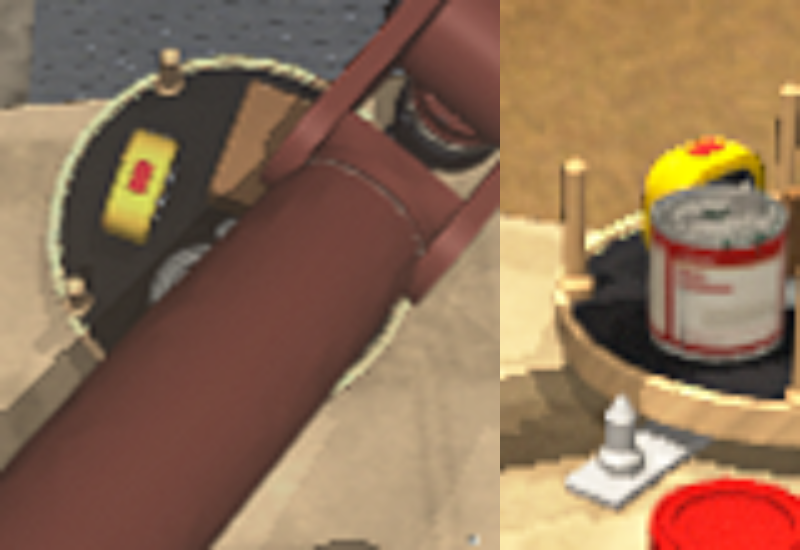

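Run:
```python
from h import *
d=pickle.load(open('top2.pkl','rb')); s=pickle.load(open('scene.pkl','rb'))
ang=lambda p:np.degrees(np.arctan2(p[1]-A[1],p[0]-A[0]))%360
for n,p in [('post far',onz(d,(264.0,145.0),.125)),('post left',onz(d,(244.8,191.2),.125)),('tin scene',onz(s,(273.4,187.2),.117))]:
    print(n,p,np.hypot(*(p[:2]-A)),ang(p))
```

```text
post far [ 0.6042 -0.1547  0.125 ] 0.13111037335009001 22.986278631929
post left [ 0.4331 -0.0865  0.125 ] 0.1296013888814468 112.88512129141641
tin scene [ 0.4135 -0.1846  0.117 ] 0.07316891416441822 163.07574404343362
```

The tray posts show about 107° turned and 6–12° left. I'll push 0.17 rad more, back off, lift, and clear the view.

```bash
python3 -m jog '[[[-0.0054,0.0001,0],[0,0,-0.04]],[[-0.0108,0.0004,0],[0,0,-0.08]],[[-0.0162,0.001,0],[0,0,-0.12]],[[-0.0202,0.0015,0],[0,0,-0.15]],[[-0.0228,0.002,0],[0,0,-0.17]]]' | grep -E 'pos|contact'
python3 -m jog '[[[0,0,0],[0,0,0]],[[0.005,0,0],[0,0,0]],[[0.012,0,0],[0,0,0]],[[0.018,0,0],[0,0,0]]]' | grep -E 'pos|contact'
python3 -m jog '[[[0,0,-0.025],[0,0,0]],[[0,0,-0.05],[0,0,0]],[[0,0,-0.075],[0,0,0]],[[0,0,-0.1],[0,0,0]],[[0,0,-0.115],[0,0,0]]]' | grep -E 'pos|contact'
python3 - <<'E'
from h import *
rel(np.array([.3,-.5,.22]),0)
E
```

```text
tool_pos: [0.5475, -0.3267, 0.1012]
contact_force: [-2.3, -1.2, 1.5]
tool_pos: [0.5306, -0.3352, 0.1006]
contact_force: [0.9, -0.7, 0.1]
tool_pos: [0.5316, -0.3358, 0.2184]
contact_force: [0.7, -0.2, 0.1]
t 9.25 pos [ 0.5316 -0.3358  0.2184] q [-0.68  0.05  1.6  -0.    1.49 -2.74] yang 117.9 F [ 0.7 -0.2  0.1] shift [ 0.2816 -0.0366 -0.0018] turn [2.000e-03 6.000e-03 2.058e+00]
```

```bash
python3 -m jog '[[[0.04,-0.005,0],[0,0,0.12]],[[0.08,-0.01,0],[0,0,0.24]],[[0.12,-0.015,0],[0,0,0.36]],[[0.16,-0.02,0],[0,0,0.48]],[[0.2,-0.03,0],[0,0,0.6]]]' | grep -E 'pos|contact'
python3 - <<'E'
from h import *
rel(np.array([.2,-.58,.22]),90)
E
```

```text
tool_pos: [0.3671, -0.4555, 0.2154]
contact_force: [1.0, 0.2, -0.9]
t 9.75 pos [ 0.3671 -0.4555  0.2154] q [-1.02 -0.04  1.7   0.    1.49 -2.47] yang 83.3 F [ 1.   0.2 -0.9] shift [ 0.1514 -0.1431 -0.0047] turn [ 0.     0.    -0.117]
```

```bash
python3 -m jog '[[[0.03,-0.028,0],[0,0,0.1]],[[0.06,-0.056,0],[0,0,0.2]],[[0.09,-0.084,0],[0,0,0.3]],[[0.12,-0.112,0],[0,0,0.4]],[[0.15,-0.14,0],[0,0,0.4]]]' | grep -E 'pos|contact'
python3 - <<'E'
from h import *
d=optics.get_image('top'); pickle.dump(d,open('top3.pkl','wb')); s=optics.get_image('scene')['image']
cv2.imwrite('pics/t5.png',cv2.resize(d['image'][135:245,230:330],(540,594),interpolation=cv2.INTER_CUBIC))
E
```

```text
tool_pos: [0.2023, -0.5781, 0.2153]
contact_force: [0.5, -0.1, 0.2]
```

View pics/t5.png

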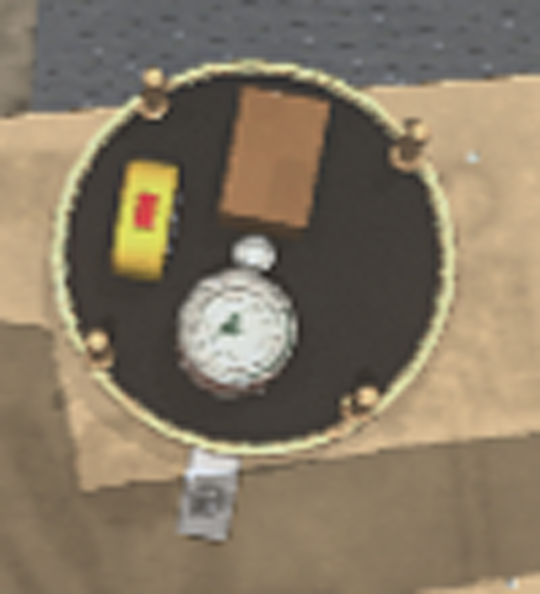

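The tin lid's centre is at crop (238,327) and the pin is at (207,490). The carton and tape stand upright. Next I'll check the offset.

Run:
```python
from h import *
d=pickle.load(open('top3.pkl','rb'))
f=lambda u,v:(230+u/5.4-.4,135+v/5.4-.4)
p=onz(d,f(238,327),.117)[:2]-A
print(p,np.hypot(*p),np.degrees(np.arctan2(p[1],p[0])))
for deg in(168.65,169.5):
    a=np.radians(deg); u=np.array([np.cos(a),np.sin(a)]); print('off line (ccw +)',u[0]*p[1]-u[1]*p[0],'along',u@p)
for q in[(155,80),(412,130),(365,397),(97,342)]:
    r=onz(d,f(*q),.125)[:2]-A; print(np.hypot(*r),np.degrees(np.arctan2(r[1],r[0]))%360)
```

```text
[-0.0628  0.0154] 0.06466065264130881 166.22165027210877
off line (ccw +) -0.00273967254146649 along 0.06460258659191233
off line (ccw +) -0.0036977345755780256 along 0.06455483528759538
0.1263773713921919 34.62060196349118
0.12345011138107573 304.9387890165032
0.12945895102309457 211.73797669700159
0.13230544206494305 124.37470148742925
```

The tin is 3 mm off the line (12 mm allowed) and 65 mm from the axis (45–85 mm allowed), and the hand is clear. I'm handing it in.

```bash
python3 -m jog '[[[0,0,0],[0,0,0]],[[0,0,0],[0,0,0]],[[0,0,0],[0,0,0]]]' | head -2; python3 -c "
from station import job; print(job.finish_job())"
```

```text
t: 10.65
tool_pos: [0.2053, -0.5769, 0.2158]
the job is handed in; nothing more can be done
None
```

The job is handed in (no verdict came back): by my last top picture the paint tin stands about 3 mm off the axis–pin line (12 mm allowed) and 65 mm from the axis, the carton and tape measure are upright, and the hand is clear after 10.65 s.

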